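Range and zero the laser power meter

TASK

Get the bench power meter ready for the next measurement: with a fingertip push the pointer of its range selector clockwise, counting the clicks, until it rests in the sixth of its eight positions, counted clockwise from the smallest dot, without letting it run on into the seventh. Then press the larger round zero button all the way down and let it come up again. Touch gently, pick nothing up, do not press the small button or shove the meter about, and leave everything else on the optical table where it is.

Things in the scene. Friction and masses are not known exactly. Their poses are not given: they have to be found in the camera images.
- meter: Bench power meter, loose grey case of 2 to 3 kg on rubber feet, 220 mm (x) by 280 mm (y). Origin on the table under its centre; x points away from the operator, y to the operator's left, z up. Flat brushed-aluminium control deck at z 65 mm; from x 52 mm on a display hood slopes up to z 100 mm. On the deck: selector axis at x -25, y 45; zero button at x -55, y -90; small button at x 0, y -90 mm.
- selector (a joint): Range selector, black pointer knob on an upright axis: 8 positions, a click every 0.5236 rad. 0 = position 1 (smallest dot), growing clockwise from above; position 6 = 2.618; stops at -0.14 and 3.81. Pointer direction, anticlockwise from the meter's x axis: 1.8326 - value. 4 to 6 N on the pointer takes it to midway; past that it falls into the next. Starts in position 1 to 4 (rarely hung midway).
- selector_axis (a point): Point on the selector's axis at deck height, fixed in the meter. Hub 35 mm diameter; one tapered pointer with a white line on top reaches 45.5 mm from the axis, 27 mm wide at the axis, 12 mm at 40 mm out, and stands 3 to 24 mm above the deck; a blunt tail reaches 18 mm the other way. No other part stands above the deck within 70 mm of the axis.
- mark6 (a point): Printed black dot on the deck, 57 mm from the selector's axis, to which the pointer points in position 6. Eight such dots mark the positions and grow clockwise from 4 to 10 mm diameter, from 1 (the operator's left, towards the operator) to 8.
- selector_tip (a point): Middle of the pointer's nose: 45.5 mm from the selector axis, 13.5 mm above the deck; moves with the knob.
- zero (a joint): Zero button, round grey cap of 26 mm diameter: 0 = up, 0.005 m = fully down; springs back. Needs 1.2 N to start and 4 N fully down.
- zero_top (a point): Centre of the zero button's cap top, 10 mm above the deck when up (75 mm above the table); moves with the cap. The cap is pressed straight down.
- hold (a joint): Small round push button (13 mm diameter, same height), 55 mm beyond the zero button towards the display: 0 = up, 0.005 m = fully down. Not to be pressed.
- hold_top (a point): Centre of the small button's cap top, 10 mm above the deck when up.
- post: Bystander: loose steel post, 25 mm diameter, 75 mm high, standing upright left of the meter. Origin under its centre.
- mirror: Bystander: loose mirror mount on a steel pedestal (32 mm foot), 100 mm high and 50 mm wide, right of the meter. Origin under its foot.
- lens_tube: Bystander: loose black lens tube, 31 mm diameter, 38 mm high, standing right of the meter. Origin under its centre.
- collar: Bystander: loose brass collar, 25 mm diameter, 10 mm high, lying on top of the meter's display hood. Origin under its centre.
- driver: Bystander: loose screwdriver, 170 mm long, lying between the robot and the meter, roughly along the meter's front. Origin under its middle, its length along its own x.
- sensor: Bystander: loose detector head, a black disc of 55 mm diameter on a post with a 50 by 60 mm foot, 108 mm high, behind the meter. Origin under its foot.
- screw_bin: Bystander: loose clear bin of cap screws, 90 by 65 mm, 30 mm high, right-hand side of the table. Origin under its centre.

How it is judged (in metres and radians):
On the way, in this order (a step that is already met when the one before it is completed fails the run):
1. the range selector rests in the sixth position (value of joint selector between 2.498 and 2.738 rad and velocity of joint selector between -0.3 and 0.3 rad/s), for 0.3 s.
2. the zero button is all the way down (value of joint zero above 0.0042 m and value of joint selector between 2.418 and 2.818 rad), for 0.1 s.
At the end, for the whole second after the job is handed in: The selector rests within 7 degrees of position 6, the zero button has been pressed at least 4.2 of its 5 mm after that and is up again, the meter stands within 20 mm and every bystander within 30 mm of where it began (value of joint selector between 2.498 and 2.738 rad and value of joint each of zero, hold below 0.001 m and distance of meter from where it was at the start of the episode below 0.02 m and linear speed of meter below 0.02 m/s and distance of each of post, mirror, lens_tube, collar, driver, sensor, screw_bin from where it was at the start of the episode below 0.03 m); the robot touches nothing.
It fails at once if the selector ran on towards the seventh position (past midway) (value of joint selector above 2.888 rad).
It fails at once if the small button was pressed, or the zero button before the selector was in the sixth position (value of joint hold above 0.0025 m or (value of joint zero above 0.0025 m and value of joint selector below 2.418 rad)).
It fails at once if the meter was lifted or shoved by more than 20 mm (height (world z) of meter above 0.012 m or distance of meter from where it was at the start of the episode above 0.02 m).
It fails at once if the meter was handled roughly (more than 40 N) (contact force between the fingers and meter above 40 N).
It fails at once if a bystander was picked up, tipped over or moved by more than 30 mm (distance of any of post, mirror, lens_tube, collar, driver, sensor, screw_bin from where it was at the start of the episode above 0.03 m or angle between any of post, mirror, lens_tube, collar, driver, sensor, screw_bin's own z axis and vertical above 0.5 rad).
It also fails if it takes over 58 s, if anything falls off the work surface, if the arm or the gripper's body presses on something with over 40 N, if the wrist force passes 120 N, or if a joint passes its speed limit or range.

ROBOT

A 7-joint arm with a two-finger parallel gripper is mounted at the origin on the work surface. World frame = base frame: x ahead of the robot, y to its left, z up, the work surface at z = 0. Lengths are in mm, angles in degrees, forces in N, time in s.
With the tool pointing down it reaches from about 425 to 950 mm from the base axis. Payload 4.7 kg.
Tool frame: the origin (TCP) lies midway between the tips of the shut fingers; the grasp point (between the pads) lies 19 mm behind it; z points along the fingers, y is the line along which they close (so a half turn about z gives the same grasp; the last joint's range is limited). The gripper opens to 87 mm and grips with 3 to 60 N. Pads are 19 mm wide; open, the fingers measure 117 mm over their backs; the gripper's body (75 mm by 190 mm) begins 51 mm behind the grasp point.
Start: joints at [64.292, 26.849, -2.785, 87.806, 1.381, 65.374, -4.715], TCP at [275.162, -616.389, 222.573] pointing down, gripper open.
Joint ranges: [-148.3, 148.3], [-19.14, 114.17], [-79.39, 73.82], [5.75, 140.21], [-59.74, 239.74], [12.07, 113.84], [-152.46, 152.46]. Speed limits (degrees/s): [147.25, 147.25, 180, 180, 180, 180, 180].

INTERFACE

Orientations are given as a 3x3 rotation matrix whose columns are the frame's x, y, z axes.
In Python, from workcell import manip gives the robot as it stands. Calls block until the motion is done:
- manip.move_pose(position, orientation): joint-space move of the TCP to a pose.
- manip.movel(position, vel=150, ori=None, force_limit=None): straight line of the TCP; ori=None keeps the orientation; vel is the mean speed in mm/s. With force_limit (N) it stops when the force on the tool has changed by that much, and returns True; else False.
- manip.set_joints(angles): joint-space move.
- manip.grip(opening, grasp_force=None): opening from 0.0 (shut) to 1.0 (fully open); grasp_force is the grip in N (None keeps the last); returns when the fingers have stopped.
- manip.sleep(seconds).
- manip.inverse_kinematics(position, orientation): joint angles nearest the present ones, or None.
- manip.grab_frame(name): name is "scene" or "top" or "wrist"; returns the picture (480x640x3 uint8, blue, green, red); there is no depth.
- manip.get_calibration(name): a dict with "intrinsics" (3x3 intrinsics, pixels), "rvec" (rotation vector, rad) and "tvec" (3), from world to camera coordinates, as OpenCV has them; the wrist camera has in their place "tool_from_camera" (4x4, takes a point from camera to tool coordinates, whose origin is the TCP and whose axes are the flange's). Camera axes: x right, y down, z forward; pixel columns grow to the right and rows downward; lengths in mm; the calibration is good to about 2 mm. A picture is of the moment at which its call begins: read the wrist's pose just before it. get_calibration takes no time and is no camera call.
A pose or a line that the arm cannot do raises manip.PlanningError and nothing moves.
- manip.sign_off(): hands the job in; it is judged then, once.
Readings, each from a call of its own:
- manip.current_clock(): time.
- manip.current_joints(): joint angles.
- manip.current_joint_vel(): joint speeds.
- manip.current_effort(): joint torques, N m.
- manip.current_tcp_pos(): TCP position.
- manip.current_ee_rot(): TCP orientation.
- manip.current_force(): force on the tool from outside, world axes, zero at the start.
- manip.current_ft_torque(): the same for the moment, N m.
- manip.current_width(): opening from 0.0 (shut) to 1.0 (fully open).
- manip.current_grip_force(): force on a finger pad.
Only numpy, scipy, OpenCV 4.12 (cv2) and the standard library are available. Lean on these libraries where they do the work, as an engineer would, in place of code of your own. Each camera call takes 0.05 s, during which the arm holds its last target. There are 200 camera calls.

## Working session

There is one attempt and no reset: what is moved stays moved. The work goes in short steps, each a Python script; the robot and the scene stay as the last script left them, time stands still between calls to the robot, and variables do not carry over. Pictures are saved under pics/ and viewed, at most 10 in all, crops included, and the job is handed in when it is done.

```bash
ls; mkdir -p pics
python3 - <<'E'
from workcell import manip
import cv2
for n in("scene","top"):
    cv2.imwrite(f"pics/{n}0.png",manip.grab_frame(n))
    print(n,manip.get_calibration(n))
print(manip.get_calibration("wrist"),manip.current_clock(),manip.current_ee_rot())
E
```

```text
pics
scene {'intrinsics': array([[499.58426772,   0.        , 313.51529801],
       [  0.        , 499.58426772, 236.81900613],
       [  0.        ,   0.        ,   1.        ]]), 'rvec': array([ 2.23772892,  0.63608329, -0.30062161]), 'tvec': array([-420.8657444 , -205.81694997, 1445.39387182])}
top {'intrinsics': array([[453.39314832,   0.        , 323.11536147],
       [  0.        , 453.39314832, 242.9608814 ],
       [  0.        ,   0.        ,   1.        ]]), 'rvec': array([ 2.17720602, -2.17644532,  0.10377094]), 'tvec': array([-116.06786785,  582.74253532, 1254.30645532])}
{'intrinsics': array([[371.20991818,   0.        , 317.58995254],
       [  0.        , 371.20991818, 237.37685754],
       [  0.        ,   0.        ,   1.        ]]), 'tool_from_camera': array([[ 9.76259013e-04, -9.55149014e-01, -2.96123975e-01,
         8.28965010e+01],
       [ 9.99999516e-01,  8.96356699e-04,  4.05587974e-04,
        -7.37810930e-01],
       [-1.21964244e-04, -2.96124228e-01,  9.55149426e-01,
        -1.62235341e+02],
       [ 0.00000000e+00,  0.00000000e+00,  0.00000000e+00,
         1.00000000e+00]])} 0.1 [[ 9.13151807e-01  4.07618880e-01 -7.90911971e-04]
 [ 4.07619638e-01 -9.13150475e-01  1.56232878e-03]
 [-8.53869364e-05 -1.74903460e-03 -9.99998467e-01]]
```

View pics/top0.png

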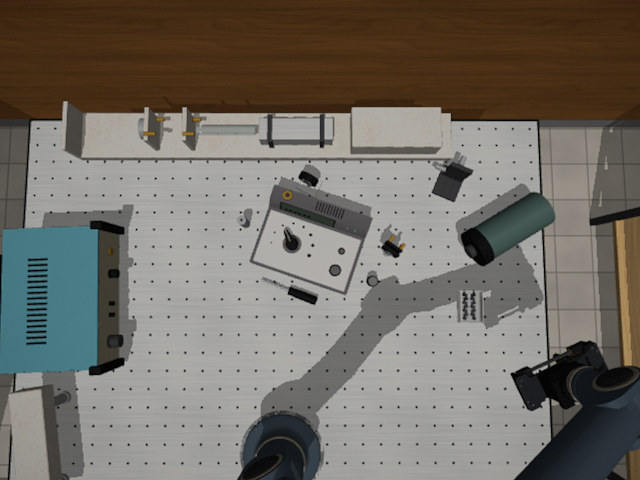

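View pics/scene0.png

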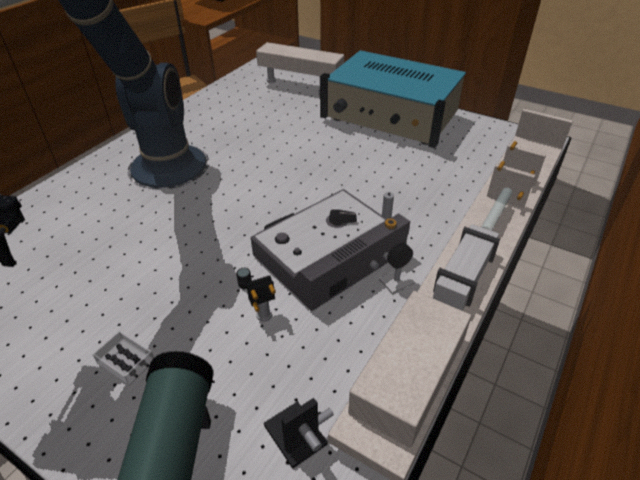

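The top view shows the meter turned clockwise. The selector hub is at about (291,241) with its pointer up-left, the zero button at (335,270), the small button at (341,251), and the deck's front corners at (251,261) and (347,292). The scene view agrees with this. Next I cast these to positions and take a close look.

```bash
cat > h.py <<'E'
from workcell import manip
import cv2, numpy as np
def ray(name,px,z,pose=None):
    c=manip.get_calibration(name); d=np.linalg.inv(c["intrinsics"])@[px[0],px[1],1]
    if name=="wrist":
        p,R=pose; T=c["tool_from_camera"]; o=R@T[:3,3]+p; d=R@T[:3,:3]@d
    else:
        R=cv2.Rodrigues(c["rvec"])[0]; o=-R.T@c["tvec"]; d=R.T@d
    return o+d*(z-o[2])/d[2]
def down(a):  # tool x axis at world angle a (rad), pointing down
    c,s=np.cos(a),np.sin(a); return np.array([[c,s,0],[s,-c,0],[0,0,-1.]])
E
python3 - <<'E'
from h import *
sel=ray("top",(291,241),75);z=ray("top",(335,270),75);h=ray("top",(341,251),75)
print(sel,z,h,np.linalg.norm(z-h),np.linalg.norm(z-sel),"expect 55, 138.3")
yaw=np.arctan2(*(h-z)[1::-1]); print("yaw",np.degrees(yaw))
v=sel-z; yaw=np.arctan2(v[1],v[0])-np.arctan2(135,30); print("yaw",np.degrees(yaw))
c=(sel+z)/2
for k in (0,):
    R=down(yaw); p=[c[0],c[1],260]
    q=manip.inverse_kinematics(p,R); print(p,q)
    manip.move_pose(p,R)
manip.grip(0.0)
pose=(np.array(manip.current_tcp_pos()),np.array(manip.current_ee_rot()))
cv2.imwrite("pics/w1.png",manip.grab_frame("wrist")); np.savez("w1.npz",p=pose[0],R=pose[1])
print(pose,manip.current_clock(),manip.current_force())
E
```

```text
[583.68868216 -28.33488764  75.        ] [ 504.97194416 -147.81172227   75.        ] [ 556.49297271 -164.217582     75.        ] 54.070034362158914 143.0770381761891 expect 55, 138.3
yaw -17.663054597864715
yaw -20.849889805807766
[np.float64(544.3303131596615), np.float64(-88.07330495721214), 260] [  17.30952929   14.29980554  -15.13871222  101.46165068    4.08900056
   64.77179638 -109.97587019]
(array([544.32200167, -88.06935987, 259.99178918]), array([[ 9.34528356e-01, -3.55888673e-01, -6.20338650e-05],
       [-3.55888673e-01, -9.34528358e-01,  1.01572512e-05],
       [-6.15872567e-05,  1.25849106e-05, -9.99999998e-01]])) 3.8083 [ 0.41246435 -0.25046826 -0.2567048 ]
```

View pics/w1.png

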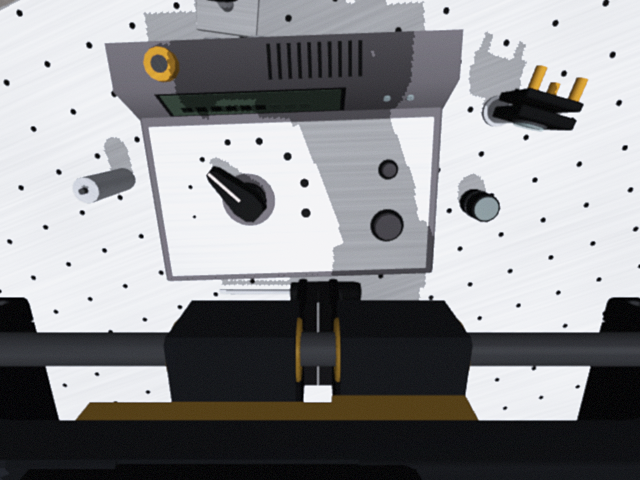

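The close view shows the selector hub near (250,200) with its pointer to the left and away from the operator, tip about (209,173). Dots are at (194,216), (203,160), (227,142), (259,141), (288,156), (304,183) and (305,213), and one is hidden. The zero button is at (387,225) and the small button at (388,169). Next I compute these precisely.

Run:
```python
from h import *
from scipy.optimize import least_squares
d=np.load("w1.npz");pose=(d["p"],d["R"]);im=cv2.imread("pics/w1.png");g=cv2.cvtColor(im,cv2.COLOR_BGR2GRAY)
n,l,st,ce=cv2.connectedComponentsWithStats((g<110).astype(np.uint8)[125:265,155:430])
pts=[]
for s,c in zip(st[1:],ce[1:]):
    px=c+[155,125]; w=ray("wrist",px,65,pose)
    if s[4]>4: print(px.round(1),s[4],w[:2].round(1))
    if 4<s[4]<150 and px[0]<320: pts.append(w[:2])
P=np.array(pts)
f=least_squares(lambda q:np.hypot(*(P-q[:2]).T)-57,P.mean(0),loss="soft_l1")
ax=f.x; print("axis",ax,f.fun.round(1))
b=ray("wrist",(387,225),75,pose)[:2];h=ray("wrist",(388,169),75,pose)[:2]
v=ax-b;yaw=np.arctan2(v[1],v[0])-np.arctan2(135,30)
print("zero",b,h,np.linalg.norm(b-h),np.linalg.norm(v),np.degrees(yaw),np.degrees(np.arctan2(*(h-b)[::-1])))
print("dot angles",(np.degrees(np.arctan2(*(P-ax).T[::-1])-yaw)).round(1))
for px in((209,173),(240,201)):
    t=ray("wrist",px,89,pose)[:2]-ax; print("ptr",t,np.hypot(*t),np.degrees(np.arctan2(t[1],t[0])-yaw))
cv2.imwrite("pics/c1.png",cv2.resize(im[120:280,150:420],None,fx=2.9,fy=2.9,interpolation=cv2.INTER_CUBIC))
```

```text
[258.7 140.8] 34 [625.5 -58.8]
[227.2 142. ] 23 [635.  -30.9]
[287.2 155.9] 42 [603.3 -78.4]
[201.6 159. ] 16 [629.4  -1.7]
[387.6 169. ] 325 [ 558.  -163.3]
[240.5 194. ] 1855 [585.8 -22.3]
[304.  182.6] 50 [574.2 -84. ]
[190.1 186.7] 9 [609.6  20.3]
[305.3 212.6] 57 [546.2 -74.5]
[386.6 224.7] 861 [ 505.8 -145.6]
[194.  216.5] 6 [581.6  30.1]
[428.  247.6] 112 [ 468.  -177.7]
axis [578.18767105 -27.11451016] [-0.  -0.1  0.1  0.2  0.1 -0.1  0.1  0.3]
zero [ 508.69218971 -145.1328296 ] [ 559.67798622 -162.29859924] 53.79790974443558 136.95964971040388 -17.96303824635987 -18.607220568695553
dot angles [ -15.8   14.2  -45.9   44.4  -76.    74.4 -106.1  104.5]
ptr [37.27702919 17.00147556] 40.97105168830471 42.48003243283039
ptr [4.29719052 1.62829279] 4.5953437026021335 38.71575422379064
```

View pics/c1.png

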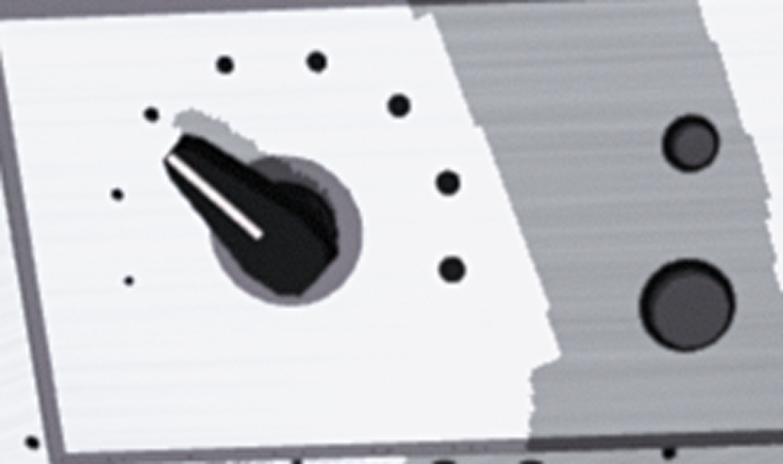

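The eight dots fit a 57 mm circle within 0.3 mm. The axis is at (578.2, -27.1) and the yaw is -18.7°. The pointer is at 43° in the meter frame, which is position 3, so it needs three clicks. I'll push with the shut fingers along an arc, tool x pointing inward at the hub so the wrist camera can see the pointer.

```bash
cat >> h.py <<'E'
AX=np.array([578.2,-27.1]); YAW=np.radians(-18.7)
def fpose(am,z=73,r=40,D=21.5):  # am: pointer angle (deg, meter frame) that the finger face would touch
    a=np.radians(am)+YAW; u=np.array([np.cos(a),np.sin(a)]); v=np.array([-u[1],u[0]])
    return [*(AX+r*u+D*v),z],down(a+np.pi)
def tang(am):
    a=np.radians(am)+YAW; return np.array([np.sin(a),-np.cos(a),0]) # clockwise
def snap(name,f):
    p,R=np.array(manip.current_tcp_pos()),np.array(manip.current_ee_rot())
    cv2.imwrite(f"pics/{f}.png",manip.grab_frame(name)); np.savez(f+".npz",p=p,R=R)
E
python3 - <<'E'
from h import *
for a in range(70,-36,-15): print(a,np.round(manip.inverse_kinematics(*fpose(a)),0))
p,R=fpose(70,z=150)
manip.move_pose(p,R); manip.grip(0.0,40)
print(manip.movel(fpose(70,z=73)[0],vel=60,force_limit=4),manip.current_tcp_pos())
f0=np.array(manip.current_force()); print(f0,manip.current_clock())
fs=[];pk=0
for a in np.arange(68,18,-2.):
    p,R=fpose(a); manip.movel(p,vel=25,ori=R,force_limit=12)
    f=-(np.array(manip.current_force())-f0)@tang(a); fs.append((a,round(float(f),1)));pk=max(pk,f)
    if pk>2.5 and f<pk*0.4: break
print(fs,manip.current_clock(),manip.current_tcp_pos(),p)
snap("wrist","w2")
E
```

```text
70 [ 39.  48. -68. 105.  50.  63.  93.]
55 [ 39.  49. -68. 104.  51.  64.  79.]
40 [ 39.  50. -68. 103.  51.  65.  65.]
25 [ 40.  50. -68. 101.  52.  66.  51.]
10 [ 40.  51. -68. 101.  52.  66.  37.]
-5 [ 29.  39. -45. 101.  33.  54.  37.]
-20 [ 29.  38. -42. 101.  31.  53.  25.]
-35 [ 28.  37. -39. 102.  28.  52.  13.]
False [586.68951152  17.69325952  73.39801676]
[ 0.26026872  0.40606245 -0.79434206] 8.5333
[(np.float64(68.0), -0.4), (np.float64(66.0), 0.4), (np.float64(64.0), 0.4), (np.float64(62.0), -1.0), (np.float64(60.0), -0.5), (np.float64(58.0), -0.2), (np.float64(56.0), 0.4), (np.float64(54.0), -0.9), (np.float64(52.0), -0.7), (np.float64(50.0), 0.4), (np.float64(48.0), -0.5), (np.float64(46.0), 0.4), (np.float64(44.0), 0.3), (np.float64(42.0), -0.2), (np.float64(40.0), -0.0), (np.float64(38.0), -0.9), (np.float64(36.0), -0.4), (np.float64(34.0), -0.0), (np.float64(32.0), -0.0), (np.float64(30.0), 1.3), (np.float64(28.0), 1.2), (np.float64(26.0), 2.4), (np.float64(24.0), 1.8), (np.float64(22.0), 4.5), (np.float64(20.0), 0.4)] 14.7833 [618.17939433  -5.49061151  73.09198661] [np.float64(617.7019267010932), np.float64(-4.698040556650735), 73]
```

View pics/w2.png

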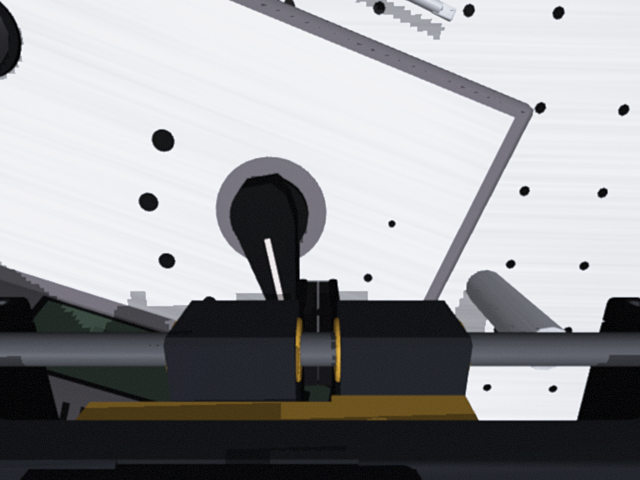

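The view shows the white pointer line from (267,240) to (281,298), with the shut fingers at (319,300) to the right of the pointer. Dots are visible at (163,140), (148,202) and (167,261). Next I compute the pointer angle to see whether it has clicked.

```bash
cat >> h.py <<'E'
def ptr(f):
    d=np.load(f+".npz");pose=(d["p"],d["R"]);g=cv2.imread(f"pics/{f}.png",0)
    P=[]
    # white line: bright pixels within 43 mm of the axis on the 89 mm plane, narrow bright run amid black
    k=cv2.getStructuringElement(cv2.MORPH_ELLIPSE,(15,15)); th=cv2.morphologyEx(g,cv2.MORPH_TOPHAT,k)
    for y,x in zip(*np.where((th>90)&(g>140))):
        w=ray("wrist",(x,y),89,pose)[:2]-AX
        if np.hypot(*w)<40 and y<300: P.append(w)
    P=np.array(P); vx,vy,x0,y0=cv2.fitLine(P.astype(np.float32),cv2.DIST_HUBER,0,.01,.01).ravel()
    m=P.mean(0); s=np.sign(m@[vx,vy]); lat=m@[-vy,vx]*s
    return len(P),float(np.degrees(np.arctan2(vy*s,vx*s)-YAW)),float(lat),np.degrees(np.arctan2(m[1],m[0])-YAW)
E
python3 - <<'E'
from h import *
print(ptr("w1"),ptr("w2"))
E
```

```text
Traceback (most recent call last):
  File "h.py", line 27, in ptr
    w=ray("wrist",(x,y),89,pose)[:2]-AX
      ~~~^^^^^^^^^^^^^^^^^^^^^^^
  File "h.py", line 4, in ray
    c=manip.get_calibration(name); d=np.linalg.inv(c["intrinsics"])@[px[0],px[1],1]
ValueError: time passes only in moves, steps and waits
```

```bash
sed -i 's/c=manip.get_calibration(name); d=/c=CAL[name]; d=/; s/^def ray/CAL={n:manip.get_calibration(n) for n in("top","scene","wrist")}\ndef ray/' h.py
python3 - <<'E'
from h import *
print(ptr("w1"),ptr("w2"))
E
```

```text
(132, 44.54967756495182, -0.6871915483208277, np.float64(42.63884486832031)) (376, 29.39946941108106, -0.33125947646113774, np.float64(28.435837288000023))
```

The pointer is at 29.4°, right at midway 3–4, and the finger face leads contact by about 9.5°. I'll continue with a picture at every step and stop as soon as the pointer falls into position 6 (-45°).

Run:
```python
from h import *
log=[];a=20
while a>-44:
    a-=2.5 if a>-33 else 1
    p,R=fpose(a); manip.movel(p,vel=25,ori=R,force_limit=12)
    snap("wrist","t"); r=ptr("t"); f=-np.array(manip.current_force())@tang(a)
    log.append((round(a,1),round(r[1],1),r[0],round(float(f),1)))
    if r[1]<-38: break
    if r[1]>a+16 and a<15: print("odd");break
print(log,manip.current_clock()); manip.sleep(.2); snap("wrist","w3"); print(ptr("w3"))
```

```text
odd
[(17.5, 24.9, 400, -0.5), (15.0, 46.3, 555, -0.2), (12.5, 44.5, 541, -0.0)] 15.7333
(547, 45.840673142957215, -8.014963260091848, np.float64(25.179463675656216))
```

The fit picked up other bright bits (lateral offset 8 mm), so I'll keep only the component whose line passes through the axis.

```bash
cat >> h.py <<'E'
def ptr(f):
    d=np.load(f+".npz");pose=(d["p"],d["R"]);g=cv2.imread(f"pics/{f}.png",0)
    th=cv2.morphologyEx(g,cv2.MORPH_TOPHAT,np.ones((15,15),np.uint8))
    n,l,st,_=cv2.connectedComponentsWithStats(((th>90)&(g>140)).astype(np.uint8)); best=(0,999.,0,0)
    for i in range(1,n):
        if st[i][4]<40: continue
        y,x=np.where(l==i); P=np.array([ray("wrist",q,89,pose)[:2]-AX for q in zip(x,y)]); m=P.mean(0)
        if np.hypot(*m)>38: continue
        e=np.linalg.eigvalsh(np.cov(P.T)); vx,vy,_,_=cv2.fitLine(P.astype(np.float32),cv2.DIST_HUBER,0,.01,.01).ravel()
        s=np.sign(m@[vx,vy]); lat=m@[-vy,vx]*s
        if e[1]>8*e[0] and abs(lat)<4 and len(P)>best[0]: best=(len(P),(float(np.degrees(np.arctan2(vy*s,vx*s)-YAW))+180)%360-180,float(lat),float(e[0]**.5))
    return best
E
python3 - <<'E'
from h import *
for n in("w1","w2","w3"): print(ptr(n))
im=cv2.imread("pics/w3.png");cv2.imwrite("pics/c3.png",im[80:330,100:500])
E
```

```text
(131, 44.80588274091261, -0.9551976153497048, 0.8617222261200491)
(348, 30.12297382344525, -0.06701912854852385, 0.6970056764909994)
(326, 15.159851586351863, -0.2051091378895997, 0.6868935598737477)
```

View pics/c3.png

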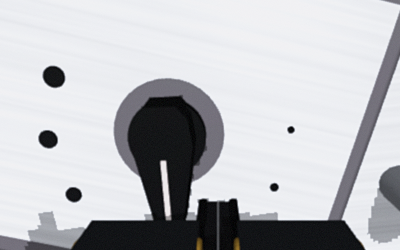

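The pointer's white line runs from about (163,160) to (168,218) in the crop, clear of the fingers, and reads 15.2°, which is position 4. I'll carry on with the robust reading.

Run:
```python
from h import *
log=[];a=12.5
while a>-44:
    a-=2.5 if a>-33 else 1
    p,R=fpose(a); hit=manip.movel(p,vel=25,ori=R,force_limit=12)
    snap("wrist","t"); r=ptr("t"); f=-np.array(manip.current_force())@tang(a)
    log.append((round(a,1),round(r[1],1),r[0],round(float(f),1)))
    if hit or r[1]<-38 or r[1]==999: break
print(log,manip.current_clock()); manip.sleep(.2); snap("wrist","w4"); print(ptr("w4"))
```

```text
[(10.0, 15.0, 324, -0.2), (7.5, 15.1, 322, 0.1), (5.0, 15.3, 325, 0.7), (2.5, 14.4, 326, -0.1), (0.0, 12.6, 326, 1.3), (-2.5, 10.2, 325, 1.8), (-5.0, 7.4, 326, 1.6), (-7.5, 5.0, 323, 3.4), (-10.0, -0.3, 326, -0.5), (-12.5, -7.5, 316, 1.0), (-15.0, -14.8, 318, -0.7), (-17.5, -14.9, 321, 0.2), (-20.0, -15.1, 315, -0.5), (-22.5, -15.2, 317, -0.6), (-25.0, -15.0, 323, 0.9), (-27.5, -16.1, 325, 0.1), (-30.0, -17.7, 331, 1.4), (-32.5, -20.3, 335, 1.5), (-35.0, -22.8, 331, 2.9), (-36.0, -23.6, 335, 3.2), (-37.0, -24.7, 332, 3.3), (-38.0, -25.8, 335, 3.5), (-39.0, -26.8, 332, 4.4), (-40.0, -31.3, 328, -0.2), (-41.0, -39.6, 312, -0.2)] 23.4833
(306, -44.515606912252, -0.07213515167414901, 0.67568704888975)
```

The pointer has settled at -44.5°, position 6. I'll back off anticlockwise, lift, and go above the zero button for a check.

Run:
```python
from h import *
p,R=fpose(-32); manip.movel(p,vel=60,ori=R)
manip.movel([p[0],p[1],150],vel=120)
c,s=np.cos(YAW),np.sin(YAW); Z=AX+np.array([[c,-s],[s,c]])@[-30,-135]; print("zero model",Z)
manip.move_pose([*Z,150],down(YAW+np.pi/2)); snap("wrist","w5"); print(manip.current_clock(),ptr("w5"),manip.current_force())
d=np.load("w5.npz");pose=(d["p"],d["R"]);g=cv2.imread("pics/w5.png",0)
n,l,st,ce=cv2.connectedComponentsWithStats((g<110).astype(np.uint8))
for q,x in zip(st[1:],ce[1:]):
    if 30<q[4]<4000: print(x.round(),q[4],ray("wrist",x,65,pose)[:2].round(1),ray("wrist",x,75,pose)[:2].round(1))
```

```text
zero model [ 506.50093794 -145.35499778]
25.575 (343, -44.854221582507364, 0.054216305594396504, 0.7465590666653107) [0.99475935 0.13658651 0.22494743]
[52.  3.] 49 [408.9  45.2] [414.   40.6]
[463.   5.] 90 [636.  -31.9] [631.9 -33.3]
[204.  26.] 65 [488.2   6.1] [490.1   3.2]
[144.  49.] 50 [448.7   6. ] [452.1   3. ]
[457.  60.] 100 [626.4 -59.9] [622.7 -60.2]
[86. 72.] 48 [409.1   5.9] [414.1   2.9]
[593.  88.] 404 [ 702.9 -102.1] [ 696.  -100.7]
[633.  93.] 47 [ 726.4 -112.7] [ 718.6 -110.8]
[29. 94.] 46 [369.4   5.8] [376.    2.9]
[194. 147.] 3752 [453.7 -56.4] [457.  -56.8]
[429. 105.] 117 [604.2 -79.4] [601.4 -78.9]
[590. 104.] 383 [ 700.1 -111. ] [ 693.4 -109.2]
[586. 120.] 351 [ 696.7 -119.7] [ 690.1 -117.6]
[341. 129.] 166 [547.1 -75.6] [546.5 -75.2]
[387. 129.] 141 [575.1 -85.2] [573.5 -84.4]
[116. 136.] 42 [409.1 -33.8] [414.2 -35.1]
[ 61. 156.] 37 [369.4 -33.7] [376.1 -35.1]
[  9. 175.] 36 [329.8 -33.9] [338.1 -35.2]
[144. 194.] 35 [409.1 -73.3] [414.2 -73.1]
[ 91. 212.] 35 [369.6 -73.5] [376.2 -73.2]
[ 40. 230.] 46 [329.9 -73.4] [338.1 -73.2]
[221. 229.] 33 [ 448.9 -113. ] [ 452.3 -111.2]
[316. 248.] 1678 [ 506.8 -146.6] [ 507.9 -143.4]
[395. 248.] 569 [ 559.  -164.5] [ 558.  -160.6]
[169. 247.] 44 [ 409.1 -113.1] [ 414.2 -111.2]
[118. 263.] 43 [ 369.5 -113. ] [ 376.2 -111.2]
[ 69. 280.] 41 [ 329.8 -113.1] [ 338.1 -111.3]
[143. 311.] 41 [ 369.6 -152.6] [ 376.2 -149.1]
```

View pics/w5.png

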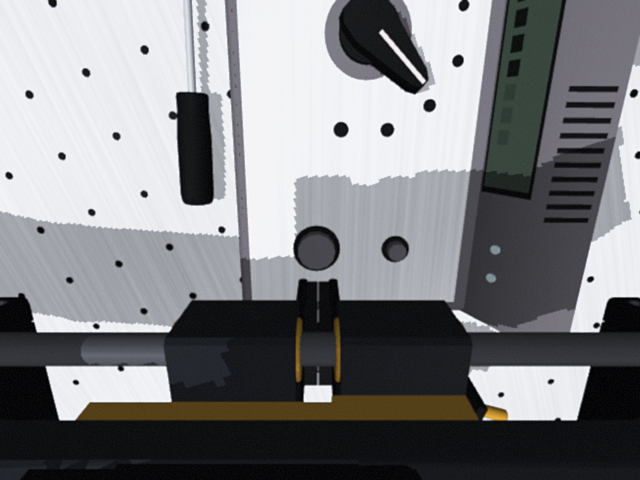

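The pointer aims at the third dot from the end, at (429,105), which is position 6. The zero button at (316,248) works out at about (507.5,-144.5), against (506.5,-145.4) predicted. Now I press.

Run:
```python
from h import *
X,Y=507.2,-144.8
manip.movel([X,Y,82],vel=100); f0=manip.current_force()[2]
for z in np.arange(76,67,-0.75):
    hit=manip.movel([X,Y,z],vel=15,force_limit=10)
    f=manip.current_force()[2]-f0; print(round(z,2),round(manip.current_tcp_pos()[2],2),round(f,1),hit)
    if hit or f>7: break
manip.sleep(.4); print(manip.current_force()[2]-f0,manip.current_tcp_pos())
manip.movel([X,Y,150],vel=100)
manip.movel([X,Y,220],vel=150); manip.sleep(.3)
snap("wrist","w6"); print(manip.current_clock(),ptr("w6"),manip.current_force())
```

```text
76.0 75.99 -0.7 False
75.25 75.39 0.7 False
74.5 74.6 0.6 False
73.75 73.82 1.7 False
73.0 73.09 1.9 False
72.25 72.33 2.6 False
71.5 71.59 2.0 False
70.75 70.8 2.4 False
70.0 70.38 7.2 False
5.332961192381874 [ 507.40956445 -144.81165841   70.38584974]
31.275 (202, -44.87604184499895, -0.0647289846011768, 0.7801805638325683) [-0.3744565  -0.32856599 -0.07242101]
```

The force jumped at the bottom after about 5 mm of travel, so the button was fully down. The tool is now clear, and the selector still reads position 6.

```bash
python3 -c "
from workcell import manip
print(manip.sign_off())"
```

```text
the job is handed in; nothing more can be done
None
```

The job is handed in: the selector rests in position 6 (pointer read at -44.9°, target -45°), the zero button was pressed until it bottomed out and then released, and no verdict came back from the judging.

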